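# Open the bayonet-lidded sample canister and lay its lid in the empty sorting tray

## Robot

A 6-joint arm with a two-finger parallel gripper is mounted at the origin on the work surface. World frame = base frame: x ahead of the robot, y to its left, z up, the work surface at z = 0. Lengths are in m, angles in rad, forces in N, time in s.
With the tool pointing down it reaches from about 0.35 to 0.975 m from the base axis. Payload 4.9 kg.
Tool frame: the origin (TCP) lies at the very end of the fingers, on their centre line; the grasp point (between the pads) lies ctrl.grip_point_offset behind it (ctrl.grip_point_offset is the distance from the TCP to the grasp point, in m); z points along the fingers, y is the direction in which the jaws open and shut (so a half turn about z gives the same grasp; the last joint's range is limited). The gripper opens to 85 mm and grips with 20 to 120 N. Pads are 22 mm wide; open, the fingers measure 114 mm over their backs; the gripper's body (76 mm by 85 mm) begins 54 mm behind the grasp point. The pads swing forward as they close: fully open they stand 13 mm farther back than shut.
Start: joints at [-1.238, 0.053, 1.613, -0, 1.476, -0.119], TCP at [0.273, -0.562, 0.21] pointing down, gripper open.
Joint ranges: [-3.01, 3.01], [-1.01, 2.22], [0.06, 2.58], [-1.02, 4.17], [0.09, 2.62], [-3.14, 3.14]. Speed limits (rad/s): [2.57, 2.57, 3.14, 3.14, 3.14, 3.14].

## Interface

Orientations are given as a rotation vector (axis times angle).
In Python, from station import ctrl gives the robot as it stands. The module is installed in compiled form; this text tells all that it offers.
- The arm moves only by the shell command python3 -m creep 'ROWS' [FORCE]. ROWS is JSON, a list of rows, each a list of 5 numbers: the closure in counts, from 0 (fully open) to 255 (shut), then the shift along the tool's x, y, z in mm, then the turn about the tool's z in rad. A call has 1 to 12 rows; each row is the pose to reach, as a shift and turn from the pose commanded when the call began, along the tool's axes at that moment; what a row does not reach only later rows make up. A row lasts 1/12 s, in which the tool goes at most 41.7 mm and 7.16 degrees, less where a joint would pass 70% of its speed; a pose out of reach is approached as far as the arm can. A call with a gripper value outside its range is refused whole. The fingers move at their own pace and stop on an object; FORCE is the grip in N (left out, the last holds). Time passes only in rows, so rows that repeat a pose let the fingers close. It gives the time, the measured TCP pose, the force and the opening at its end, in the units of the state.
- ctrl.get_obs(): the state, without advancing time (a new reading comes with each control period).
- ctrl.get_image(name): name is "scene" or "side" or "wrist"; returns the picture (384x512x3 uint8, red, green, blue); there is no depth.
- ctrl.calibration(name): a dict with "fx", "fy", "cx", "cy" (pixels), "k1" (the pictures are not rectified: a ray, as slopes to the right and down, at radius r is drawn at 1 + k1 r^2 times it, then the intrinsics apply), "R" (3x3) and "t" (3): a world point X has camera coordinates R X + t. Camera axes: x right, y down, z forward; pixel columns grow to the right and rows downward; lengths in m; the calibration is good to about 2 mm. A picture is of the moment at which its call begins: read the wrist's pose just before it. calibration takes no time and is no camera call; for the wrist camera it gives the pose at the moment of the call.
- ctrl.finish_job(): hands the job in, once; it reports no verdict.
Trained networks look in the newest picture that a camera, given by its name, has taken for a name from the list of things; names that differ only in an ending like _2 or _b are one class to them, and where a whole thing is asked for, a point or a joint stands for the part that bears it (a point fixed in the world has none). Each returns a list of dicts, best first, with "conf" (0 to 1); they miss things now and then, are a little off and sometimes report something else, mostly with a low value. They report only what shows in the picture. A call takes as long as a camera call. They do not tell look-alikes from the thing itself.
- ctrl.boxes_of(camera, label): "rect" ([left, top, width, height] in pixels, round what is visible of it).
- ctrl.outline_of(camera, label): "mask" (384x512 bool, what is visible of it) and "rect" ([left, top, width, height] in pixels, round what is visible of it).
The state is a dict: "t": time; "q": joint angles; "dq": joint speeds; "effort": joint torques, N m; "tool_pos": TCP position; "tool_rot": TCP orientation; "contact_force": force on the tool from outside, world axes, zero at the start; "wrist_torque": the same for the moment, N m; "opening": finger opening in m.
Only numpy, scipy, OpenCV 4.12 (cv2) and the standard library are available. Lean on these libraries where they do the work, as an engineer would, in place of code of your own. Each camera call takes 0.05 s, during which the arm holds its last target. There are 200 camera calls.

## Task

Open the white sample canister: swing its steel hold-down bail up and over until it stays back by itself, then turn the lid counter-clockwise (seen from above) until its lugs stand in the slots between the claws, and lift it straight off without forcing it. Set the lid down gently, grip bar up and lying flat, in the empty white tray, not in the one with the dishes, and leave the bail standing open. Do not knock over or push about the other things on the bench.

Things in the scene. Friction and masses are not known exactly. Their poses are not given: they have to be found in the camera images.
- canister: White round sample canister, fixed, 108 mm across, 100 mm high to its rim. Origin: centre of underside; z up. Three claws round the mouth (136 mm across, tops 115.5 mm up) hook over the lid's lugs. Slots between them, 60 degrees wide, are centred at 0, 120, 240 degrees counter-clockwise from its x axis; each claw is the 60 degrees clockwise of its slot. Bail hinge on the +x side of the mouth.
- canister_mouth (a point): Centre of the canister's mouth at rim height, 100 mm above its underside; axes as the canister's.
- bail (a joint): Angle (rad) of the steel hold-down bail, a U of round bar: 0 = closed, lying over the lid, two toes on its arms keeping the lid from lifting; 2.5 = stop, leaning back on the hinge side. No spring: let go below about 1.4 it falls shut, beyond about 1.5 it falls open to the stop and stays. Weighs about 120 g.
- bail_bar (a point): Middle of the bail's straight round crossbar, 10 mm thick, 158 mm long, parallel to the canister's y axis. Closed, it is 78 mm from the canister's axis on the -x side and 140 mm above the bench; it moves on a circle of 109 mm radius about the hinge line, up and over towards canister +x. Its axes turn with the bail.
- bail_hinge (a point): Point of the bail's hinge line over the canister's middle plane: 30 mm to +x of the canister's axis, 125 mm above the bench. The hinge line is parallel to the canister's y axis; axes as the canister's.
- lid: Grey loose bayonet lid, about 180 g. Origin: underside centre of its plug (88 mm across, 12 mm deep); above that a disc 100 mm across, 7 mm thick, with 3 lugs 28 mm wide reaching 60 mm out at 0, 120, 240 degrees from lid x. Seated: origin 88 mm up. Lifts free with lid x within 12 degrees of canister x. Starts 32 to 64 degrees clockwise of that; a stop is 14 degrees counter-clockwise past it.
- lid_grip (a point): Centre of the upright grip bar on top of the lid, 37 mm above the lid's underside (18 mm above its disc). The bar is 56 mm long along the lid's x axis, 14 mm thick along its y axis and 36 mm high. Axes as the lid's.
- tray: The empty white tray, fixed: 210 mm along its x axis, 160 mm along y, 45 mm high, walls and floor 5 mm. Origin: centre of its underside. The lid goes here, flat on the tray's floor.
- dish_tray: The other white tray of the same size, with two dishes in it. Origin: centre of its underside. The two trays may change sides.
- dish_a: Clear petri dish, 86 mm across, 16 mm high, in the other tray. Origin: centre of its underside. Leave alone.
- dish_b: Clear petri dish like the first, beside it in the other tray. Leave alone.
- wash_a: Wash bottle, 58 mm across, 190 mm high, near the canister's hinge side. Origin: centre of its underside. Leave alone.
- wash_b: Wash bottle of the same size, at the far end of the empty tray. Origin: centre of its underside. Leave alone.
- vial: Capped vial, 28 mm across, 70 mm high, close beside the canister. Origin: centre of its underside. Leave alone.
- slide_box: Small blue box, 85 x 50 x 28 mm, between robot and canister. Origin: centre of its underside. Leave alone.
- jar: Glass jar, 60 mm across, 85 mm high, behind the canister. Origin: centre of its underside. Leave alone.
- marker: Red marker pen, 120 mm long, 12 mm thick, lying at the robot's end of the other tray. Origin: centre of its underside. Leave alone.
Mind the look-alikes: they are no part of the job. Of the things that look like the lid, the largest one is meant.

How it is judged:
On the way, in this order (a step that is already met when the one before it is completed fails the run):
1. the bail stands open by itself, untouched by the gripper (value of joint bail above 2.2 rad and contact force between the fingers and bail below 0.05 N), for 0.3 s.
2. the lid, still seated, is turned until its lugs stand in the slots (angle between the x axis of lid and the x axis of canister, either way round below 0.32 rad and z of lid_grip in the frame of canister_mouth below 0.031 m), for 0.1 s.
3. the lid is lifted clear straight above the mouth (z of lid_grip in the frame of canister_mouth above 0.05 m and horizontal distance between lid_grip and canister_mouth below 0.03 m).
At the end, for the whole second after the job is handed in: The bail stands back on its own (joint above 2.2 rad), and the lid lies at rest, released, on the floor of the empty tray, grip bar up: underside within 5 mm of the tray floor, tilt below 0.08 rad, centre within 55 mm (tray x) and 30 mm (tray y) of the tray's centre (value of joint bail above 2.2 rad and x of lid in the frame of tray between -0.055 and 0.055 m and y of lid in the frame of tray between -0.03 and 0.03 m and z of lid in the frame of tray below 0.01 m and angle between lid's own z axis and vertical below 0.08 rad and linear speed of lid below 0.02 m/s); the robot touches nothing.
It fails at once if another thing on the bench is pushed more than 25 mm (distance of any of dish_a, dish_b, wash_a, wash_b, vial, slide_box, jar, marker from where it was at the start of the episode above 0.025 m).
It fails at once if a bottle, vial or jar is tipped (angle between any of wash_a, wash_b, vial, jar's own z axis and vertical above 0.4 rad).
It fails at once if the lid is dropped (contact force between the fingers and lid below 0.05 N and linear speed of lid above 0.6 m/s).
It fails at once if the lid is forced against the claws (contact force between lid and canister above 60 N).
It also fails if it takes over 64 s, if anything falls off the work surface, if the arm or the gripper's body presses on something with over 40 N, if the wrist force passes 120 N, or if a joint passes its speed limit or range.

## Working session

There is one attempt and no reset: what is moved stays moved. The work goes in short steps, Python scripts to look and compute and a shell command to move; the robot and the scene stay as the last step left them, time stands still between calls to the robot, and variables do not carry over. Pictures are saved under pics/ and viewed, about 8 in all and at most 12, crops included, and the job is handed in when it is done.

```bash
mkdir -p pics; cat > h.py <<'E'
import numpy as np, cv2
from station import ctrl
def ray(cam,u,v,cal=None):
    c=cal or ctrl.calibration(cam)
    d=np.array([(u-c['cx'])/c['fx'],(v-c['cy'])/c['fy']]); s=d.copy()
    for _ in range(30): s=d/(1+c['k1']*(s@s))
    R=np.array(c['R']);t=np.array(c['t'])
    w=R.T@np.array([s[0],s[1],1]); return -R.T@t, w/np.linalg.norm(w)
def onz(cam,u,v,z,cal=None):
    o,w=ray(cam,u,v,cal); return o+w*(z-o[2])/w[2]
def proj(cam,X,cal=None):
    c=cal or ctrl.calibration(cam)
    p=np.array(c['R'])@np.array(X)+np.array(c['t']); s=p[:2]/p[2]; s=s*(1+c['k1']*(s@s))
    return np.array([c['fx']*s[0]+c['cx'],c['fy']*s[1]+c['cy']])
def tri(rs):
    A=sum(np.eye(3)-np.outer(w,w) for o,w in rs); b=sum((np.eye(3)-np.outer(w,w))@o for o,w in rs)
    return np.linalg.solve(A,b)
def save(im,n): cv2.imwrite('pics/'+n,cv2.cvtColor(im,cv2.COLOR_RGB2BGR))
E
python3 - <<'E'
from h import *
ims={n:ctrl.get_image(n) for n in("scene","side")}
for n in ims: np.save(n+'0.npy',ims[n])
save(cv2.resize(np.vstack([ims['scene'],ims['side']]),(800,1200))[:600],'a.png'); save(cv2.resize(ims['side'],(800,600)),'b.png')
save(cv2.resize(ims['scene'],(800,600)),'a.png')
for n in ims:
    print(n,np.round(-np.array(ctrl.calibration(n)['R']).T@ctrl.calibration(n)['t'],3))
    for l in "canister bail lid tray wash_a vial slide_box jar marker dish_a".split():
        print(l,[(np.round(b['rect']).astype(int).tolist(),round(b['conf'],2)) for b in ctrl.boxes_of(n,l)])
print(ctrl.get_obs(), ctrl.grip_point_offset)
E
```

```text
scene [ 1.298 -0.301  0.868]
canister [([206, 175, 67, 65], 0.83)]
bail [([210, 171, 63, 44], 0.61)]
lid [([228, 190, 32, 29], 0.72), ([267, 194, 29, 18], 0.69), ([177, 254, 36, 27], 0.68)]
tray [([311, 160, 68, 56], 0.79), ([367, 173, 29, 55], 0.68)]
wash_a [([366, 173, 30, 54], 0.73), ([198, 210, 12, 25], 0.71), ([285, 201, 23, 52], 0.62)]
vial [([201, 210, 11, 26], 0.64), ([227, 190, 34, 28], 0.52)]
slide_box [([206, 182, 24, 27], 0.68)]
jar [([232, 251, 22, 34], 0.83)]
marker [([99, 212, 38, 12], 0.59)]
dish_a [([111, 253, 28, 22], 0.96), ([106, 233, 25, 22], 0.75)]
side [ 0.084 -0.949  1.279]
canister [([245, 179, 45, 51], 0.66)]
bail [([243, 182, 48, 36], 0.82), ([275, 155, 20, 38], 0.32)]
lid [([303, 238, 25, 20], 0.89), ([256, 190, 26, 22], 0.71), ([228, 187, 20, 18], 0.57)]
tray [([191, 131, 62, 44], 0.89)]
wash_a [([276, 161, 18, 33], 0.96), ([250, 113, 11, 32], 0.75)]
vial [([270, 230, 11, 18], 0.63), ([277, 150, 20, 43], 0.48)]
slide_box [([244, 176, 46, 56], 0.6)]
jar [([309, 200, 16, 27], 0.72), ([285, 299, 25, 26], 0.31)]
marker []
dish_a [([286, 298, 23, 26], 0.96), ([316, 289, 22, 25], 0.95)]
{'t': 1.1, 'q': array([-1.23800937e+00,  5.27162263e-02,  1.61289767e+00, -3.25844682e-05,
        1.47604579e+00, -1.18989569e-01]), 'dq': array([ 0.00086038,  0.00094405, -0.00035784, -0.00071574, -0.00125644,
       -0.00021648]), 'effort': array([-2.76422441e-03, -3.93693352e+01, -3.70471287e+01, -2.31630593e-04,
        5.18998659e-04, -2.49682216e-06]), 'tool_pos': array([ 0.27283932, -0.56226529,  0.2101949 ]), 'tool_rot': array([-3.06171953e+00, -7.03619825e-01,  6.18968806e-05]), 'contact_force': array([-0.32550195,  0.34883763,  0.26369609]), 'wrist_torque': array([-0.02400818,  0.00739285, -0.08831949]), 'opening': 0.08545133583492258} 0.0187
```

View pics/a.png

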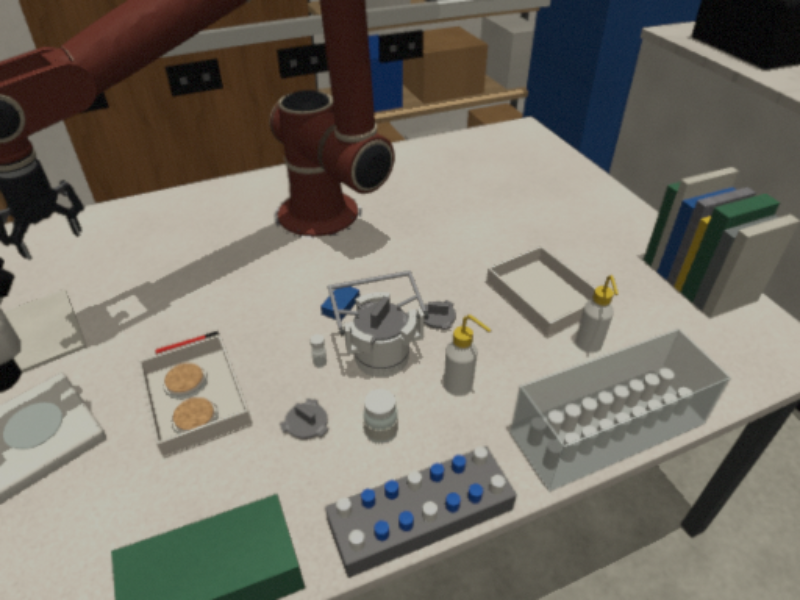

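View pics/b.png

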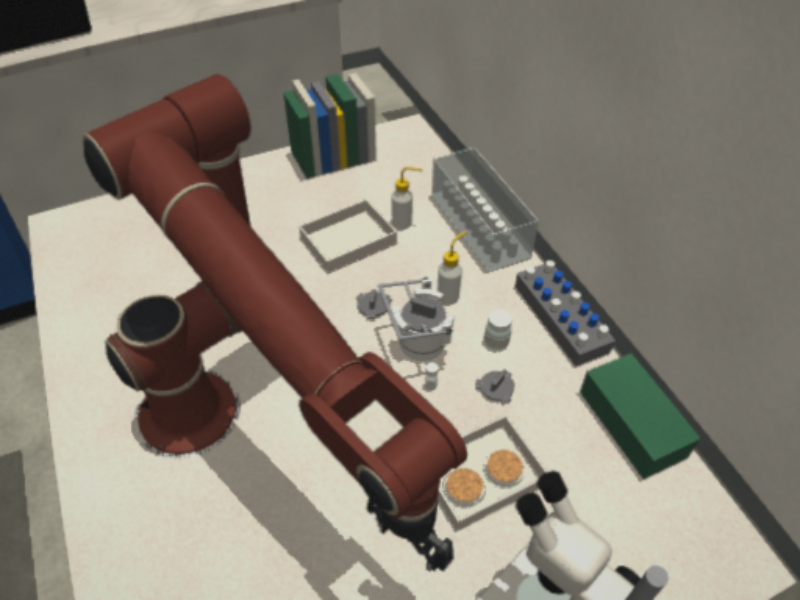

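The side view and scene view show three lid-like things. In scene 800x600 pixels they are (380,315) on the canister under the bail, and (440,313) and (306,418) lying on the bench. The one in the canister is the largest and fits the description. The empty tray is at (540,290), beside wash bottle wash_b. The dish tray is at (195,395).

```bash
python3 - <<'E'
from h import *
k=.64
a=np.load('scene0.npy');b=np.load('side0.npy')
ca=cv2.resize(a[155:255,195:325],(780,600),interpolation=cv2.INTER_CUBIC)
cb=cv2.resize(b[150:260,225:355],(709,600),interpolation=cv2.INTER_CUBIC)
save(cv2.resize(np.hstack([cv2.resize(ca,(400,308)),cv2.resize(cb,(364,308))]),None,fx=1.04,fy=1.04),'c.png')
for u,v,z in [(330,289,.14),(411,274,.14)]: print('bar scene',onz('scene',u*k,v*k,z).round(3))
for u,v,z in [(380,285,.14),(408,350,.14)]: print('bar side',onz('side',u*k,v*k,z).round(3))
for u,v in [(488,277),(542,250),(604,292),(552,329)]: print('tray scene',onz('scene',u*k,v*k,.045).round(3))
for u,v in [(300,235),(366,205),(397,238),(330,268)]: print('tray side',onz('side',u*k,v*k,.045).round(3))
for n,s,d in [('wash_a',(459,385),(447,300)),('wash_b',(592,345),(401,225)),('vial',(318,360),(431,386)),('jar',(380,428),(498,343)),('slide',(341,300),(0,0)),('canbot',(380,358),(422,350))]:
  print(n,onz('scene',s[0]*k,s[1]*k,0).round(3),onz('side',d[0]*k,d[1]*k,0).round(3))
E
```

```text
bar scene [ 0.47 -0.1   0.14]
bar scene [0.489 0.059 0.14 ]
bar side [0.483 0.056 0.14 ]
bar side [ 0.465 -0.138  0.14 ]
tray scene [0.458 0.258 0.045]
tray scene [0.421 0.422 0.045]
tray scene [0.6   0.464 0.045]
tray scene [0.651 0.297 0.045]
tray side [0.395 0.39  0.045]
tray side [0.598 0.432 0.045]
tray side [0.622 0.277 0.045]
tray side [0.425 0.244 0.045]
wash_a [0.674 0.08  0.   ] [0.664 0.065 0.   ]
wash_b [0.688 0.38  0.   ] [0.673 0.365 0.   ]
vial [ 0.508 -0.15  -0.   ] [ 0.516 -0.152  0.   ]
jar [ 0.708 -0.095  0.   ] [ 0.713 -0.105  0.   ]
slide [ 0.356 -0.051  0.   ] [-0.357  2.523  0.   ]
canbot [ 0.551 -0.034 -0.   ] [ 0.541 -0.052  0.   ]
```

View pics/c.png

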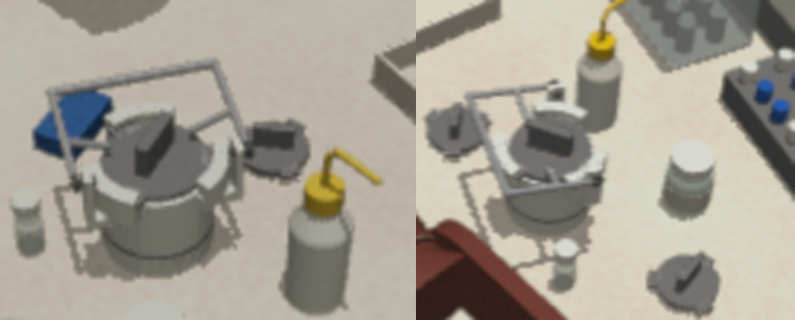

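The crops show the lid seated in the canister with a dark grip bar at (153,145) on the left crop. The bail crossbar runs (50,92)–(214,63) on the robot side, with the hinge on the far side. So canister x points away from the robot, with a yaw of about -7°. The lids at (275,145) and (690,280) are decoys on the bench. Next I move above the canister for a wrist view.

```bash
cat >> h.py <<'E'
from scipy.spatial.transform import Rotation as Ro
def go(p,yawy=None):
    """tool-frame shift mm for TCP to p; turn so tool y is along world heading yawy (mod pi)"""
    o=ctrl.get_obs(); R=Ro.from_rotvec(o['tool_rot']).as_matrix()
    d=R.T@(np.array(p)-o['tool_pos'])*1000
    r=0
    if yawy is not None:
        v=R.T@np.array([np.cos(yawy),np.sin(yawy),0]); a=np.arctan2(-v[0],v[1]); r=(a+np.pi/2)%np.pi-np.pi/2
    print('tcp',o['tool_pos'].round(4),'R',R.round(2).tolist(),'shift',d.round(1),'turn',round(r,3),'q6',o['q'][5].round(2),'F',o['contact_force'].round(1),'open',round(o['opening'],4),'t',round(o['t'],2))
E
python3 -c "
from h import *
go([.44,-.03,.42],np.radians(-6.8))
c=ctrl.calibration('wrist'); R=np.array(c['R']); print((-R.T@c['t']).round(3),R.round(2).tolist(),c['fx'])"
```

```text
tcp [ 0.2728 -0.5623  0.2102] R [[0.9, 0.44, -0.0], [0.44, -0.9, 0.0], [-0.0, -0.0, -1.0]] shift [ 382.8 -405.9 -209.8] turn -1.0 q6 -0.12 F [-0.3  0.3  0.3] open 0.0855 t 1.1
[ 0.332 -0.533  0.374] [[0.44, -0.9, -0.0], [-0.87, -0.42, 0.26], [-0.24, -0.11, -0.97]] 264.2773231742513
```

```bash
python3 -m creep '[[0,0,0,-100,0],[0,0,0,-210,0],[0,0,0,-210,0],[0,0,0,-210,0],[0,383,-406,-210,-1],[0,383,-406,-210,-1],[0,383,-406,-210,-1],[0,383,-406,-210,-1],[0,383,-406,-210,-1],[0,383,-406,-210,-1],[0,383,-406,-210,-1],[0,383,-406,-210,-1]]' 20; python3 -c "
from h import *
go([.44,-.03,.42],np.radians(-6.8))"
```

```text
t: 2.1
tool_pos: [0.3725, -0.2433, 0.403]
tool_rot: [2.343, 2.091, 0.0]
contact_force: [0.7, 0.3, 0.2]
opening: 0.0856
tcp [ 0.3725 -0.2433  0.403 ] R [[0.11, 0.99, 0.0], [0.99, -0.11, -0.0], [-0.0, 0.0, -1.0]] shift [219.6  42.9 -17. ] turn 0.005 q6 -0.63 F [0.7 0.3 0.2] open 0.0856 t 2.1
```

```bash
python3 -m creep '[[0,200,70,-17,0],[0,200,70,-17,0],[0,200,70,-17,0],[0,200,70,-17,0],[0,200,70,-17,0],[0,200,70,-17,0],[0,200,70,-17,0],[0,200,70,-17,0]]'; python3 - <<'E'
from h import *
import pickle
c=ctrl.calibration('wrist'); im=ctrl.get_image('wrist'); np.save('w1.npy',im); pickle.dump(c,open('w1.pkl','wb'))
for l in "canister bail lid tray wash_a vial slide_box jar".split():
  print(l,[(np.round(b['rect']).astype(int).tolist(),round(b['conf'],2)) for b in ctrl.boxes_of('wrist',l)])
save(cv2.resize(im,(800,600)),'w1.png'); go([.48,-.03,.42],np.radians(-6.8))
E
```

```text
t: 2.77
tool_pos: [0.4656, -0.055, 0.4196]
tool_rot: [2.349, 2.086, -0.001]
contact_force: [-0.3, 0.3, -0.2]
opening: 0.0854
canister [([258, 89, 81, 105], 0.74)]
bail [([254, 89, 79, 103], 0.64)]
lid [([275, 105, 56, 64], 0.89), ([241, 38, 44, 51], 0.73), ([326, 198, 39, 34], 0.73)]
tray [([299, 271, 31, 33], 0.64)]
wash_a [([336, 32, 95, 59], 0.83), ([298, 272, 30, 32], 0.58)]
vial [([282, 190, 13, 17], 0.55)]
slide_box [([195, 138, 40, 44], 0.86)]
jar [([357, 144, 48, 36], 0.88)]
tcp [ 0.4656 -0.0556  0.4197] R [[0.12, 0.99, 0.0], [0.99, -0.12, -0.0], [-0.0, 0.0, -1.0]] shift [27.1 11.3 -0.3] turn -0.002 q6 -0.16 F [-0.7 -0.1  0.6] open 0.0852 t 3.22
```

View pics/w1.png

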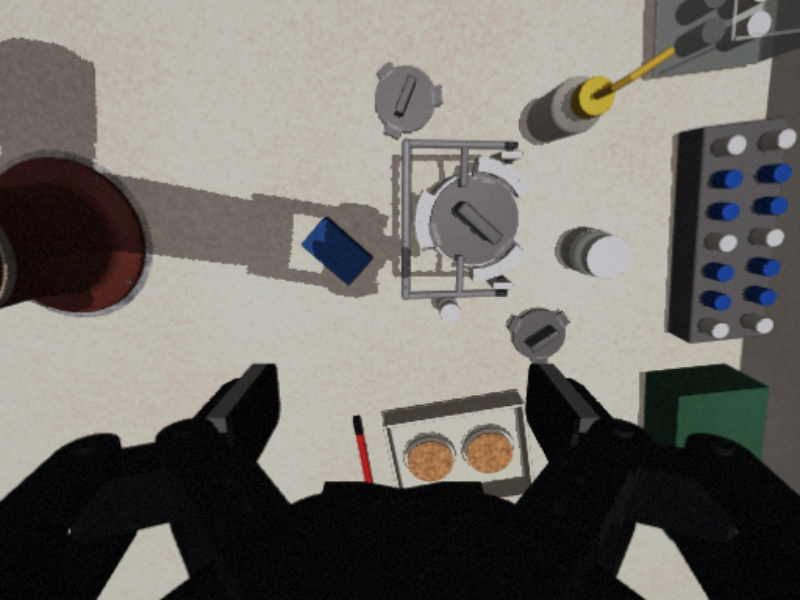

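```bash
python3 - <<'E'
from h import *
import pickle
c=pickle.load(open('w1.pkl','rb')); k=.64
f=lambda u,v,z: onz('wrist',u*k,v*k,z,c)
P={n:f(*a) for n,a in dict(b1=(407.5,143,.14),b2=(406.5,294,.14),h1=(515,147,.125),h2=(504,291,.125),disc=(474,217,.107),g1=(458,206,.143),g2=(496,239,.143),wcap=(595,97,.19)).items()}
for n in P: print(n,P[n].round(4))
for a,b in [('b1','b2'),('h1','h2'),('b1','h1'),('b2','h2'),('g1','g2')]:
  d=P[b]-P[a]; print(a,b,np.linalg.norm(d[:2]).round(4),np.degrees(np.arctan2(d[1],d[0])).round(1))
# triangulated bar ends with scene
for n,s,w in [('+y',(214/3.2+195,63/3.2+155),(407.5,143)),('-y',(50/3.2+195,92/3.2+155),(406.5,294))]:
  print(n,tri([ray('scene',*s),ray('wrist',w[0]*k,w[1]*k,c)]).round(4))
# outline-based lid
ctrl.get_image('wrist')
m=ctrl.outline_of('wrist','canister')[0]['mask']
im=np.load('w1.npy'); save(cv2.resize(im[75:205,235:365],(600,600),interpolation=cv2.INTER_CUBIC),'w1c.png')
E
```

```text
b1 [0.4836 0.0543 0.14  ]
b2 [ 0.4644 -0.1013  0.14  ]
h1 [0.5948 0.0385 0.125 ]
h2 [ 0.575  -0.1148  0.125 ]
disc [ 0.55   -0.0295  0.107 ]
g1 [ 0.5286 -0.0132  0.143 ]
g2 [ 0.5657 -0.0521  0.143 ]
wcap [0.6484 0.0671 0.19  ]
b1 b2 0.1568 -97.0
h1 h2 0.1546 -97.4
b1 h1 0.1123 -8.1
b2 h2 0.1115 -7.0
g1 g2 0.0538 -46.3
+y [0.4841 0.0556 0.1399]
-y [ 0.4646 -0.1008  0.1406]
```

View pics/w1c.png

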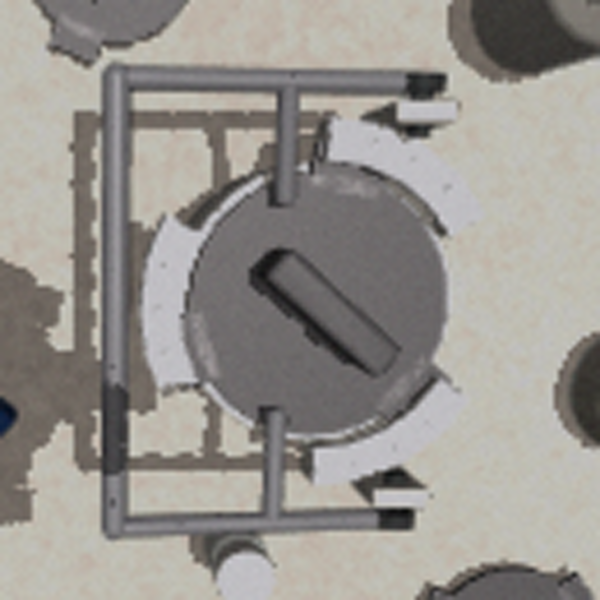

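The crop confirms this is the lid meant: seated under the bail toes, largest of the three, grip bar at about -46° in world. The bail bar runs vertically at crop u≈116. The triangulated bar height is 140 mm, the bar measures 157 mm long and the hinge is 111 mm away, all of which agree with the description.

```bash
python3 -c "
from h import *
go([.4742,-.0228,.126],np.radians(-7))"
```

```text
tcp [ 0.4656 -0.0553  0.4197] R [[0.12, 0.99, -0.0], [0.99, -0.12, -0.0], [-0.0, -0.0, -1.0]] shift [ 33.3   4.6 293.7] turn 0.003 q6 -0.16 F [0.1 0.4 0.2] open 0.085 t 3.32
```

```bash
python3 -m creep '[[130,33.3,4.6,0,0],[130,33.3,4.6,40,0],[130,33.3,4.6,80,0],[130,33.3,4.6,120,0],[130,33.3,4.6,160,0],[130,33.3,4.6,200,0],[130,33.3,4.6,220,0],[130,33.3,4.6,220,0],[130,33.3,4.6,220,0]]' 20; python3 - <<'E'
from h import *
import pickle
c=ctrl.calibration('wrist'); go([.4742,-.0228,.126],np.radians(-7))
im=ctrl.get_image('wrist'); np.save('w2.npy',im); pickle.dump(c,open('w2.pkl','wb'))
save(cv2.resize(im,(800,600)),'w2.png')
E
```

```text
t: 4.07
tool_pos: [0.4736, -0.0223, 0.1989]
tool_rot: [-2.348, -2.084, 0.002]
contact_force: [0.0, -0.3, 0.3]
opening: 0.0414
tcp [ 0.4736 -0.0223  0.1989] R [[0.12, 0.99, -0.0], [0.99, -0.12, 0.0], [0.0, -0.0, -1.0]] shift [-0.4  0.8 72.9] turn 0.003 q6 -0.09 F [ 0.  -0.3  0.3] open 0.0414 t 4.07
```

View pics/w2.png

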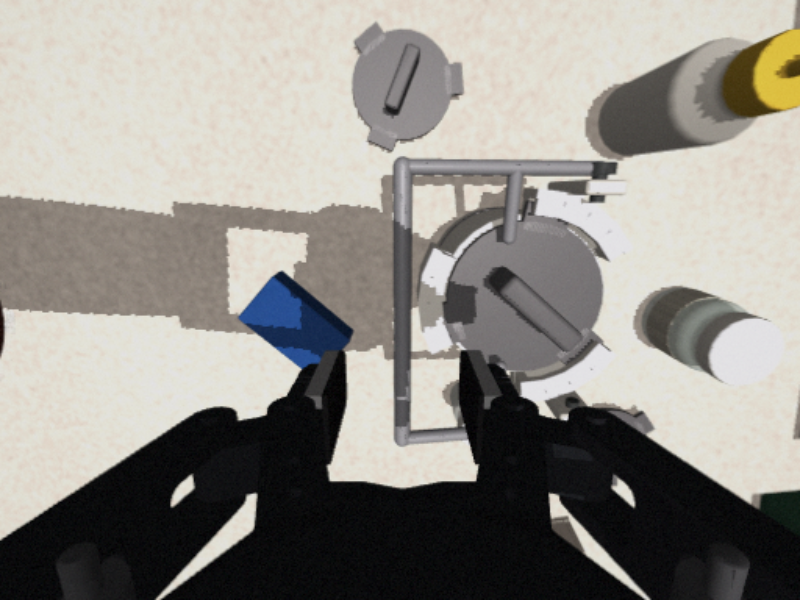

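Bar at u≈403 is midway between the fingers (345 and 463). The canister lid lies clear to the right. I refine the numbers from this nearer view, then go down.

```bash
python3 -m creep '[[130,0,1,40,0],[130,0,1,73,0],[130,0,1,73,0],[160,0,1,73,0],[190,0,1,73,0],[230,0,1,73,0],[230,0,1,73,0],[230,0,1,73,0],[230,0,1,73,0]]' 25; python3 - <<'E'
from h import *
import pickle
c=pickle.load(open('w2.pkl','rb')); k=.64
f=lambda u,v,z: onz('wrist',u*k,v*k,z,c)
P={n:f(*a) for n,a in dict(b1=(402,163,.14),b2=(402,437,.14),h1=(604,166,.125),disc=(524,293,.107),g1=(499,278,.143),g2=(574,343,.143),wbase=(627,120,.0),wtop=(790,62,.19)).items()}
for n in P: print(n,P[n].round(4))
for a,b in [('b1','b2'),('b1','h1'),('g1','g2')]:
  d=P[b]-P[a]; print(a,b,np.linalg.norm(d[:2]).round(4),np.degrees(np.arctan2(d[1],d[0])).round(1))
go([.4742,-.0228,.126],np.radians(-7)); print(ctrl.get_obs()['wrist_torque'].round(2))
E
```

```text
t: 4.87
tool_pos: [0.476, -0.0227, 0.1279]
tool_rot: [2.348, 2.084, 0.002]
contact_force: [-0.2, -0.0, 0.1]
opening: 0.0083
b1 [0.4825 0.0562 0.14  ]
b2 [ 0.4634 -0.1021  0.14  ]
h1 [0.5919 0.0422 0.125 ]
disc [ 0.5504 -0.0293  0.107 ]
g1 [ 0.5276 -0.0091  0.143 ]
g2 [ 0.5674 -0.0516  0.143 ]
wbase [0.6681 0.0751 0.    ]
wtop [0.6297 0.0712 0.19  ]
b1 b2 0.1595 -96.9
b1 h1 0.1103 -7.3
g1 g2 0.0583 -46.9
tcp [ 0.476  -0.0227  0.1279] R [[0.12, 0.99, 0.0], [0.99, -0.12, -0.0], [-0.0, 0.0, -1.0]] shift [-0.3 -1.7  1.9] turn 0.003 q6 -0.09 F [-0.2 -0.   0.1] open 0.0083 t 4.87
[ 0.08 -0.02  0.06]
```

```bash
python3 -m creep '[[255,0,0,0,0],[255,0,0,0,0],[255,0,0,0,0]]' 25; python3 - <<'E'
from h import *
im=ctrl.get_image('wrist'); save(cv2.resize(im,(800,600)),'w3.png'); go([.4742,-.0228,.126])
E
```

```text
t: 5.12
tool_pos: [0.4752, -0.0226, 0.1267]
tool_rot: [-2.35, -2.085, 0.0]
contact_force: [-0.8, -0.7, -0.8]
opening: -0.0002
tcp [ 0.4751 -0.0225  0.1266] R [[0.12, 0.99, -0.0], [0.99, -0.12, 0.0], [0.0, -0.0, -1.0]] shift [-0.4 -0.9  0.6] turn 0 q6 -0.09 F [-0.5 -0.2  0.1] open 0.0002 t 5.17
```

View pics/w3.png

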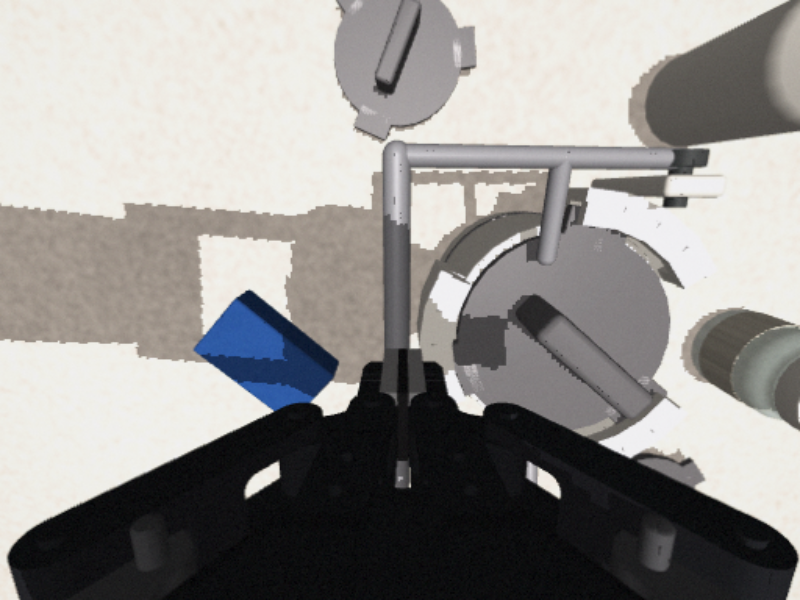

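```bash
python3 - <<'E'
from h import *
o=ctrl.get_obs()
c=ctrl.calibration('wrist'); print(o['tool_pos'].round(4))
for n,p in dict(tcp=o['tool_pos'],tipup=o['tool_pos']+[0,0,.0187],b1=(.4833,.0558,.14),mid=(.4738,-.0228,.14),b2=(.4640,-.1015,.14)).items(): print(n,(proj('wrist',p,c)/.64).round(0))
# bar from this view, z from assumed length
for z in(.130,.135,.14,.145): print(z,onz('wrist',396*.64,150*.64,z,c).round(4))
a=ctrl.get_image('scene'); b=ctrl.get_image('side')
ca=cv2.resize(a[140:250,195:325],(780,660),interpolation=cv2.INTER_CUBIC)[:, :]
cb=cv2.resize(b[130:240,215:325],(600,600),interpolation=cv2.INTER_CUBIC)
save(np.hstack([cv2.resize(ca,(425,360)),cv2.resize(cb,(360,360))]),'d.png')
E
```

```text
[ 0.4751 -0.0225  0.1266]
tcp [403. 351.]
tipup [403. 369.]
b1 [399. 151.]
mid [400. 364.]
b2 [399. 530.]
0.13 [0.4821 0.0571 0.13  ]
0.135 [0.4821 0.0567 0.135 ]
0.14 [0.4822 0.0562 0.14  ]
0.145 [0.4822 0.0558 0.145 ]
```

View pics/d.png

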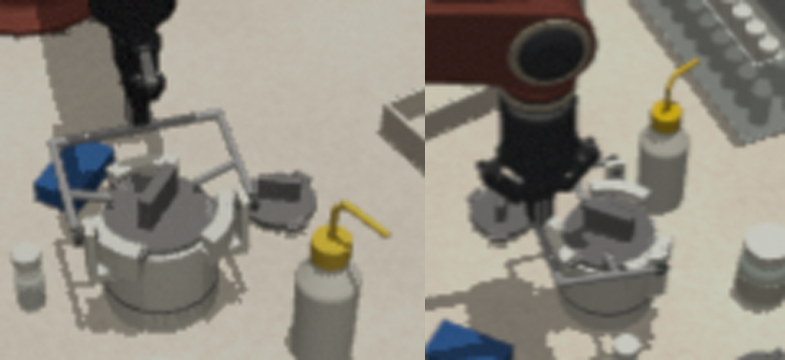

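```bash
python3 - <<'E'
from h import *
o=ctrl.get_obs(); t=o['tool_pos']
for n,p in dict(tcp=t,up10=t+[0,0,.01],up20=t+[0,0,.02],barmid=(.4742,-.0228,.14)).items():
  s=(proj('scene',p)-[195,140])*425/130; d=(proj('side',p)-[215,130])*360/110
  print(n,s.round(0),(d+[425,0]).round(0))
# bar end triangulation with side: bar ends side crop c.png scale 2.912
for n,w in [('-y end',(508,193)),('+y end',(470,95))]:
  u=(w[0]-416)/2.912+225; v=w[1]/2.912+150
  print(n,(u,v),onz('side',u,v,.14).round(4))
E
```

```text
tcp [136. 140.] [539. 233.]
up10 [136. 132.] [539. 226.]
up20 [135. 123.] [539. 220.]
barmid [135. 128.] [539. 225.]
-y end (256.5934065934066, 216.27747252747253) [ 0.4643 -0.1029  0.14  ]
+y end (243.54395604395603, 182.62362637362637) [0.4841 0.0544 0.14  ]
```

```bash
python3 - <<'E'
from h import *
a=ctrl.get_image('scene').astype(int); a0=np.load('scene0.npy').astype(int)
t=ctrl.get_obs()['tool_pos']; print(proj('scene',t).round(1),proj('side',t).round(1))
print('now');print(a[172:190,232:244].mean(2).astype(int)); print('before');print(a0[172:190,232:244].mean(2).astype(int))
b=ctrl.get_image('side').astype(int); print('side');print(b[188:206,243:258].mean(2).astype(int))
E
```

```text
[236.6 182.8] [249.9 201.1]
now
[[112  71  66  33  18  21  18  23  71 152 177 182]
 [113  74  70  46  23  17  21  20  71 151 179 181]
 [114  73  70  45  22  22  23  22  54 116 175 181]
 [112  76  68  45  22  18  16  21  51 106 167 174]
 [114  87  70  45  25  23  24  21  44  91 111 132]
 [111 106  76  50  27  25  27  33  48  86  94  97]
 [ 96  98  82  71  48  48  52  61  74  80  82  83]
 [ 91  88  81  77  72  74  72  75  74  76  80 104]
 [ 78  78  72  72  79  78  83  89  89 100 111 125]
 [ 81  90  89  89 108 112 114 112 111 112 115 123]
 [112 113 112 113 116 120 129 117 113 113 115 117]
 [130 130 131 133 133 137 167 134 115 114 116 115]
 [170 174 174 174 174 175 178 171 124 114 115 116]
 [177 176 178 178 179 180 179 175 126 113 115 116]
 [180 180 182 181 179 178 177 171 125 116 117 115]
 [179 178 177 175 171 157 153 144 125 124 125 127]
 [171 155 152 136 133 129 126 126 125 127 137 145]
 [136 130 129 124 125 126 124 125 123 131 172 176]]
before
[[178 178 180 180 180 181 180 180 181 180 181 181]
 [179 179 179 179 179 181 181 180 181 179 180 180]
 [179 179 178 178 178 181 181 179 178 17
[... 1216 characters left out ...]
3 185]
 [102 101  82  50  32  46  61  53  58  55  64 130 171 184 182]
 [103 102  97  67  36  43  60  52  60  72 110 168 188 186 171]
 [103 101  99  78  51  50  63  53  71 119 169 191 192 184 152]
 [102 102 100  86  72  68  68  60  91 140 177 191 180 168 134]
 [100  97  89  84  88  82  76  78 104 123 136 170 173 162 130]
 [ 86  73  79 113 153 127  89  81  91 113 122 132 139 127 109]
 [ 78  98 119 161 180 151 106  85  93 113 121 122 123 106  83]
 [116 159 177 185 187 179 131  90  86 108 120 122 121 105  77]
 [162 183 188 188 188 184 149 103  85  93 113 121 122 116  90]
 [186 187 188 188 187 185 152 104  84  86 108 120 122 121 111]
 [188 187 187 189 188 187 178 131  89  83  90 112 121 133 164]]
```

The fingers shut on nothing. The scene camera shows the tips ending at or above the bar, so the real tips sit roughly 10 mm higher than I assumed. I'll reopen, go down a little and grip again, watching the force.

```bash
python3 -m creep '[[150,0,-1,0,0],[150,0,-1,0,0],[150,0,-1,0,0],[150,0,-1,0,0],[150,0,-1,4,0],[150,0,-1,8,0],[150,0,-1,8,0]]' 20; python3 -m creep '[[255,0,0,0,0],[255,0,0,0,0],[255,0,0,0,0],[255,0,0,0,0],[255,0,0,0,0],[255,0,0,0,0],[255,0,0,0,0]]' 20
```

```text
t: 5.95
tool_pos: [0.4735, -0.0223, 0.1174]
tool_rot: [-2.349, -2.084, 0.002]
contact_force: [-0.2, -0.1, 0.3]
opening: 0.0352
t: 6.53
tool_pos: [0.473, -0.0223, 0.1185]
tool_rot: [-2.348, -2.084, 0.004]
contact_force: [-5.2, 1.1, 2.4]
opening: 0.0083
```

```bash
python3 -m creep '[[255,0,0,0,0],[255,0,0,0,0],[255,0,0,0,0],[255,0,0,0,0]]' 20; python3 -m creep '[[160,0,0,0,0],[160,0,0,0,0],[160,0,0,0,0],[160,0,0,3,0],[160,0,0,6,0],[160,0,0,6,0]]' 20;  python3 -m creep '[[255,0,0,0,0],[255,0,0,0,0],[255,0,0,0,0],[255,0,0,0,0],[255,0,0,0,0],[255,0,0,0,0],[255,0,0,0,0],[255,0,0,0,0],[255,0,0,0,0]]' 20
```

```text
t: 6.87
tool_pos: [0.473, -0.0223, 0.1185]
tool_rot: [-2.348, -2.084, 0.004]
contact_force: [-5.0, 0.5, 3.1]
opening: 0.0084
t: 7.37
tool_pos: [0.4738, -0.0223, 0.1118]
tool_rot: [-2.349, -2.085, 0.001]
contact_force: [-0.0, -0.2, -0.1]
opening: 0.0318
t: 8.12
tool_pos: [0.4729, -0.0222, 0.1125]
tool_rot: [-2.347, -2.084, 0.004]
contact_force: [-5.1, -0.2, 3.0]
opening: 0.0091
```

The grip on the bar is holding (opening 9 mm, side force 5 N). Now I follow the arc, in a short section first.

```bash
python3 -m creep '[[255,1,2,-9,0],[255,0,4.3,-18.5,0],[255,0,7.5,-27.5,0],[255,0,11.7,-36,0],[255,0,16.5,-44,0],[255,0,22,-52,0],[255,0,22,-52,0]]' 20
```

```text
t: 8.7
tool_pos: [0.4957, -0.025, 0.1678]
tool_rot: [-2.348, -2.084, 0.003]
contact_force: [-12.7, 0.7, 8.4]
opening: 0.009
```

```bash
python3 -m creep '[[255,0,5,-8.5,0],[255,0,11.5,-15.5,0],[255,0,19,-21.5,0],[255,0,26.6,-27,0],[255,0,35,-31.5,0],[255,0,43.5,-35.5,0],[255,0,43.5,-35.5,0]]' 20
```

```text
t: 9.28
tool_pos: [0.5418, -0.0306, 0.2031]
tool_rot: [2.347, 2.083, 0.005]
contact_force: [-4.6, -0.3, 8.4]
opening: 0.0089
```

```bash
python3 -m creep '[[255,0,9,-4,0],[255,0,18,-6.6,0],[255,0,27,-8.5,0],[255,0,37,-9,0],[255,0,46,-9,0],[255,0,56,-8,0],[255,0,65,-6.5,0],[255,0,74,-3.7,0],[255,0,74,-3.7,0]]' 20
```

```text
t: 10.03
tool_pos: [0.6142, -0.0393, 0.2026]
tool_rot: [-2.35, -2.085, -0.0]
contact_force: [-0.2, -1.4, 1.0]
opening: 0.009
```

```bash
python3 -m creep '[[255,0,9,3,0],[255,0,17.5,7,0],[255,0,26,12,0],[255,0,33.5,17.5,0],[255,0,41,24,0],[255,0,47,30,0],[255,0,47,30,0]]' 20; python3 -m creep '[[200,0,0,0,0],[150,0,0,0,0],[150,0,0,0,0],[130,0,0,0,0],[130,0,0,-20,0],[130,0,0,-60,0],[130,0,-40,-100,0],[130,0,-80,-130,0],[130,0,-80,-130,0],[130,0,-80,-130,0]]' 20
python3 - <<'E'
from h import *
import pickle
c=ctrl.calibration('wrist'); im=ctrl.get_image('wrist'); np.save('w4.npy',im); pickle.dump(c,open('w4.pkl','wb'))
a=ctrl.get_image('scene')
save(np.hstack([cv2.resize(a[120:270,190:330],(374,400)),cv2.resize(im,(426,320))[:,:].repeat(1,0) if 0 else cv2.copyMakeBorder(cv2.resize(im,(426,320)),0,80,0,0,0)]),'e.png'); go([.551,-.031,.2],np.radians(-47))
E
```

```text
t: 10.62
tool_pos: [0.6609, -0.0449, 0.1726]
tool_rot: [2.349, 2.084, 0.002]
contact_force: [1.2, -1.4, 1.1]
opening: 0.0082
t: 11.45
tool_pos: [0.5794, -0.0347, 0.3106]
tool_rot: [2.344, 2.081, 0.009]
contact_force: [1.1, 0.0, 1.1]
opening: 0.0419
tcp [ 0.58   -0.0349  0.3053] R [[0.12, 0.99, 0.0], [0.99, -0.12, -0.0], [-0.0, 0.0, -1.0]] shift [  0.5 -29.6 105.2] turn 0.701 q6 -0.07 F [-0.6 -0.2 -0.2] open 0.0415 t 11.55
```

View pics/e.png

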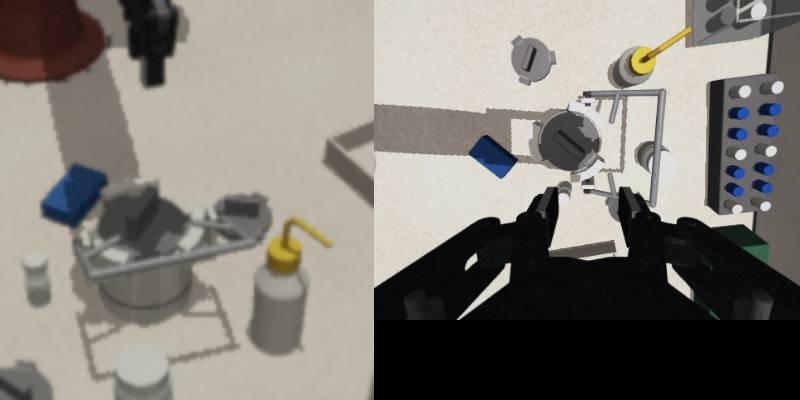

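The bail stands open at its stop: scene crop bar at (90,270)–(260,240), on the far side of the canister and clear of the wash bottle. Now the lid grip.

```bash
python3 - <<'E'
from h import *
import pickle
c=pickle.load(open('w4.pkl','rb'))
# grip ends in e.png right part: scale 426/512
im=np.load('w4.npy'); g=im.mean(2)
for n,uv,z in [('bar +y',(662,92),.178),('bar -y',(655,205),.178),('disc',(570,141),.107)]:
  print(n,onz('wrist',(uv[0]-374)/.832,uv[1]/.832,z,c).round(4))
go([.55,-.031,.2],np.radians(43))
E
```

```text
bar +y [0.684  0.0301 0.178 ]
bar -y [ 0.6686 -0.129   0.178 ]
disc [ 0.5505 -0.0309  0.107 ]
tcp [ 0.58   -0.0349  0.3053] R [[0.12, 0.99, 0.0], [0.99, -0.12, -0.0], [-0.0, 0.0, -1.0]] shift [  0.4 -30.5 105.2] turn -0.869 q6 -0.07 F [-0.6 -0.2 -0.2] open 0.0415 t 11.55
```

```bash
python3 -m creep '[[150,0,-30.5,0,-0.87],[150,0,-30.5,0,-0.87],[150,0,-30.5,0,-0.87],[150,0,-30.5,0,-0.87],[150,0,-30.5,0,-0.87],[150,0,-30.5,0,-0.87],[150,0,-30.5,0,-0.87],[150,0,-30.5,40,-0.87],[150,0,-30.5,80,-0.87],[150,0,-30.5,105,-0.87],[150,0,-30.5,105,-0.87],[150,0,-30.5,105,-0.87]]' 20
python3 - <<'E'
from h import *
import pickle
c=ctrl.calibration('wrist'); go([.55,-.031,.111],np.radians(43)); im=ctrl.get_image('wrist'); np.save('w5.npy',im); pickle.dump(c,open('w5.pkl','wb'))
save(cv2.resize(im,(800,600)),'w5.png')
for p in [(.55,-.031,.143),(.55,-.031,.107)]: print((proj('wrist',p,c)/.64).round(0))
E
```

```text
t: 12.55
tool_pos: [0.5483, -0.0312, 0.1957]
tool_rot: [-1.249, -2.876, 0.002]
contact_force: [0.7, 0.1, 0.6]
opening: 0.0352
tcp [ 0.5483 -0.0312  0.1957] R [[-0.68, 0.73, -0.01], [0.73, 0.68, 0.0], [0.01, -0.0, -1.0]] shift [-1.5  1.6 84.7] turn 0.001 q6 -0.94 F [0.7 0.1 0.6] open 0.0352 t 12.55
[405. 317.]
[405. 300.]
```

View pics/w5.png

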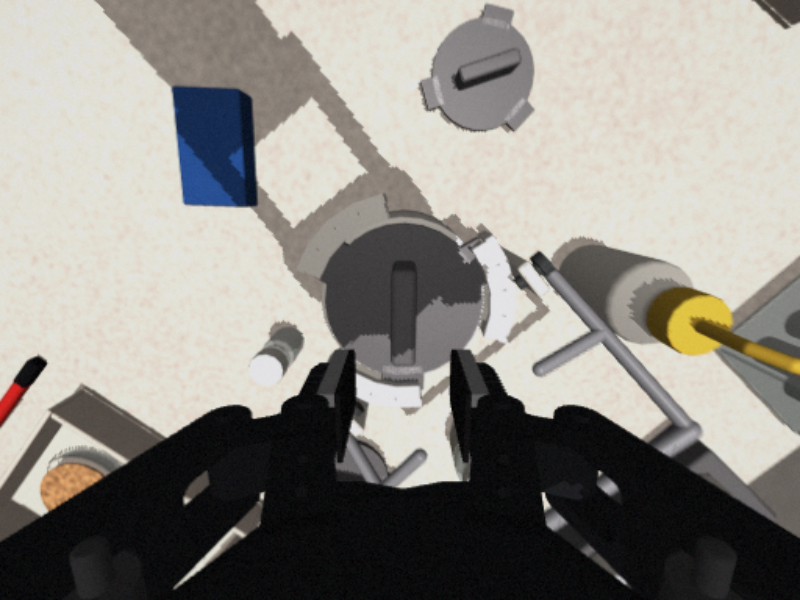

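The grip bar stands at (404,262–365), exactly between the fingers (353 and 453) and parallel to the pads. Descend and grip.

```bash
python3 -m creep '[[150,0,0,30,0],[150,0,0,60,0],[150,0,0,75,0],[150,0,0,86,0],[150,0,0,86,0],[200,0,0,86,0],[255,0,0,86,0],[255,0,0,86,0],[255,0,0,86,0],[255,0,0,86,0],[255,0,0,86,0],[255,0,0,86,0]]' 35;python3 -c "
from h import *
go([.55,-.031,.111],np.radians(43)); print(ctrl.get_obs()['wrist_torque'])"
```

```text
t: 13.6
tool_pos: [0.551, -0.0324, 0.1155]
tool_rot: [1.251, 2.878, -0.001]
contact_force: [-1.9, -4.4, 6.0]
opening: 0.0124
tcp [ 0.551  -0.0324  0.1155] R [[-0.68, 0.73, 0.0], [0.73, 0.68, -0.0], [-0.0, 0.0, -1.0]] shift [1.7 0.2 4.5] turn 0.0 q6 -0.94 F [-1.9 -4.4  6. ] open 0.0124 t 13.6
[-0.54681479  0.55175113 -0.01050164]
```

```bash
python3 -m creep '[[255,0,0,-1.5,0],[255,0,0,-1.5,-0.1],[255,0,0,-1.5,-0.2],[255,0,0,-1.5,-0.3],[255,0,0,-1.5,-0.3]]' 35;python3 -c "
from h import *
go([.55,-.031,.111],np.radians(43+17)); print(ctrl.get_obs()['wrist_torque'])"
```

```text
t: 14.02
tool_pos: [0.5507, -0.0322, 0.1156]
tool_rot: [0.805, 3.034, -0.001]
contact_force: [0.0, -3.6, 2.1]
opening: 0.0123
tcp [ 0.5507 -0.0322  0.1156] R [[-0.87, 0.5, 0.0], [0.5, 0.87, -0.0], [-0.0, -0.0, -1.0]] shift [1.2 0.7 4.6] turn 0.005 q6 -1.24 F [ 0.  -3.6  2.1] open 0.0123 t 14.02
[-0.69699916  0.09542804 -0.04530771]
```

```bash
python3 -m creep '[[255,0,0,0,-0.1],[255,0,0,0,-0.2],[255,0,0,0,-0.3],[255,0,0,0,-0.4],[255,0,0,0,-0.4],[255,0,0,0,-0.4]]' 35;python3 - <<'E'
from h import *
import pickle
go([.55,-.031,.111],np.radians(83)); print(ctrl.get_obs()['wrist_torque'])
c=ctrl.calibration('wrist'); im=ctrl.get_image('wrist'); s=ctrl.get_image('scene')
save(np.hstack([cv2.resize(im,(480,360)),cv2.resize(s[140:240,190:279],(320,360),interpolation=cv2.INTER_CUBIC)]),'f.png')
E
```

```text
t: 14.52
tool_pos: [0.5506, -0.0323, 0.1156]
tool_rot: [0.195, 3.133, -0.003]
contact_force: [-0.1, -4.7, 5.2]
opening: 0.0124
tcp [ 0.5506 -0.0323  0.1156] R [[-0.99, 0.12, 0.0], [0.12, 0.99, -0.0], [-0.0, -0.0, -1.0]] shift [0.8 1.2 4.6] turn -0.002 q6 -1.64 F [-0.1 -4.7  5.2] open 0.0124 t 14.52
[-0.89824987  0.10143852 -0.05022334]
```

View pics/f.png

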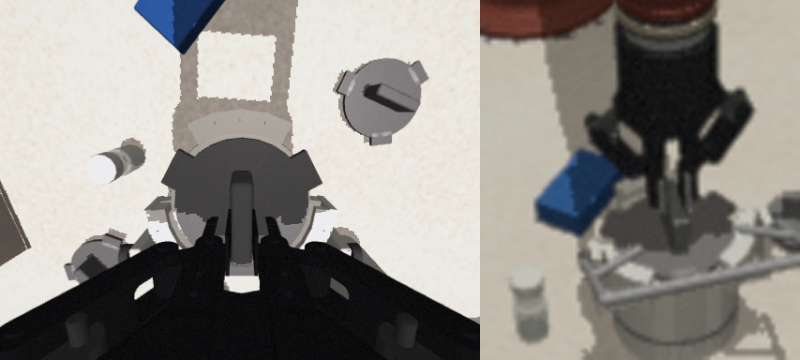

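The lid has turned. Its lugs stand at (180,165) and (310,168) symmetrically either side of the near claw at (240,128), so they are in the slots. Now lift gently.

```bash
python3 -m creep '[[255,0,0,-2,0],[255,0,0,-4,0],[255,0,0,-7,0],[255,0,0,-10,0],[255,0,0,-10,0]]' 40; python3 -m creep '[[255,0,0,-5,0],[255,0,0,-10,0],[255,0,0,-18,0],[255,0,0,-28,0],[255,0,0,-40,0],[255,0,0,-55,0],[255,0,0,-55,0]]' 40; python3 -c "
from h import *
go([.523,.354,.25],np.radians(83+20)); print(ctrl.get_obs()['wrist_torque'])"
```

```text
t: 15.03
tool_pos: [0.5497, -0.0313, 0.1246]
tool_rot: [-0.189, -3.136, -0.0]
contact_force: [-0.4, -2.3, -1.8]
opening: 0.0126
t: 15.62
tool_pos: [0.5521, -0.0317, 0.1845]
tool_rot: [0.187, 3.129, -0.001]
contact_force: [0.8, -1.3, -1.3]
opening: 0.0126
tcp [ 0.5521 -0.0317  0.1845] R [[-0.99, 0.12, 0.01], [0.12, 0.99, -0.0], [-0.01, -0.0, -1.0]] shift [ 74.5 379.4 -66.1] turn -0.347 q6 -1.64 F [ 0.8 -1.3 -1.3] open 0.0126 t 15.62
[-0.00529517  0.01652514  0.04905244]
```

Lid is off and its weight (1.8 N) shows at the wrist. I raise it clear of the bottle, then fit the tray's pose from the outlines in both fixed cameras.

```bash
python3 -m creep '[[255,0,0,-30,0],[255,0,0,-60,0],[255,0,0,-95,0],[255,0,0,-125,0],[255,0,0,-125,0]]' 40; cat > fit.py <<'E'
from h import *
from scipy.optimize import minimize
M={}
for n in('scene','side'):
    ctrl.get_image(n); r=ctrl.outline_of(n,'tray')
    print(n,[(np.round(x['rect']).astype(int).tolist(),round(x['conf'],2),int(x['mask'].sum())) for x in r])
    w=np.zeros((384,512),bool)
    for x in ctrl.outline_of(n,'wash_b'): w|=x['mask']
    best=min(r,key=lambda x:np.linalg.norm(np.array(x['rect'][:2])+np.array(x['rect'][2:])/2-proj(n,(.52,.35,.02))))
    M[n]=(best['mask'],cv2.dilate(w.astype(np.uint8),np.ones((5,5)))>0,ctrl.calibration(n)); np.save(n+'_m.npy',best['mask'])
def cost(p,det=False):
    x,y,a=p[0],p[1],p[2]; c,s=np.cos(a),np.sin(a); e=[]
    P=[(x+c*u-s*v,y+s*u+c*v,z) for u in(-.105,.105) for v in(-.08,.08) for z in(0,.045)]
    for n,(m,w,cal) in M.items():
        q=np.array([proj(n,X,cal) for X in P]); h=cv2.convexHull((q*16+8).round().astype(np.int32))
        g=np.zeros((384*1,512),np.uint8); cv2.fillConvexPoly(g,h,255,cv2.LINE_AA,4); g=g/255.
        e.append((np.abs(g-m)*~w).sum()/m.sum())
    return e if det else sum(e)
best=min((minimize(cost,(x,y,a),method='Nelder-Mead',options=dict(initial_simplex=[(x,y,a),(x+.02,y,a),(x,y+.02,a),(x,y,a+.1)])) for x,y in((.52,.35),(.51,.34)) for a in(.1,.25)),key=lambda r:r.fun)
print(best.x.round(4),np.degrees(best.x[2]).round(1),np.round(cost(best.x,True),3))
np.save('tray.npy',best.x)
go([best.x[0],best.x[1],.31],best.x[2]+np.pi/2)
E
python3 fit.py
```

```text
t: 16.03
tool_pos: [0.5527, -0.0319, 0.3135]
tool_rot: [0.187, 3.122, -0.002]
contact_force: [0.4, -0.4, -1.0]
opening: 0.0123
scene [([313, 159, 66, 56], 0.83, 2390), ([196, 212, 13, 23], 0.24, 173)]
side [([191, 129, 62, 47], 0.82, 1842), ([286, 298, 24, 25], 0.7, 466), ([308, 197, 18, 32], 0.33, 397)]
[0.5166 0.3708 0.1634] 9.4 [0.048 0.047]
tcp [ 0.5487 -0.0312  0.3017] R [[-0.99, 0.12, -0.0], [0.12, 0.99, 0.0], [0.0, 0.0, -1.0]] shift [ 80.  395.3  -7.8] turn -0.283 q6 -1.64 F [ 0.6  0.9 -1.6] open 0.0123 t 16.33
```

```bash
python3 -m creep '[[255,20,35,0,0],[255,40,75,0,-0.1],[255,60,115,0,-0.2],[255,80,155,0,-0.28],[255,80,195,0,-0.28],[255,80,235,0,-0.28],[255,80,275,0,-0.28],[255,80,315,0,-0.28],[255,80,355,0,-0.28],[255,80,385,0,-0.28],[255,80,390,0,-0.28],[255,80,390,0,-0.28]]' 40
python3 - <<'E'
from h import *
x,y,a=np.load('tray.npy'); c,s=np.cos(a),np.sin(a)
go([x,y,.2],a+np.pi/2)
cal=ctrl.calibration('wrist'); im=cv2.resize(ctrl.get_image('wrist'),(800,600)); sc=ctrl.get_image('scene')
def draw(im,n,k,cal,off=(0,0)):
  for z in(.045,):
    q=np.array([(proj(n,(x+c*u-s*v,y+s*u+c*v,z),cal)-off)*k for u,v in((-.105,-.08),(.105,-.08),(.105,.08),(-.105,.08))]).round().astype(int)
    cv2.polylines(im,[q.reshape(-1,1,2)],True,(255,0,0),1)
draw(im,'wrist',1/.64,cal)
sd=ctrl.get_image('side')
A=np.ascontiguousarray(cv2.resize(sc[130:240,290:410],(400,367))); draw(A,'scene',400/120,None,(290,130))
B=np.ascontiguousarray(cv2.resize(sd[110:190,175:275],(400,320))); draw(B,'side',4,None,(175,110))
out=np.zeros((600,800,3),np.uint8); out[:300,200:600]=cv2.resize(im,(400,300)); out[300:600,:400]=A[:300]; out[300:600,400:]=B[:300]
save(out,'g.png')
E
```

```text
t: 17.33
tool_pos: [0.5159, 0.3667, 0.3016]
tool_rot: [0.256, -3.127, 0.003]
contact_force: [0.8, -0.3, -2.0]
opening: 0.0122
tcp [0.5159 0.3667 0.3016] R [[-0.99, -0.16, -0.0], [-0.16, 0.99, -0.0], [0.0, -0.0, -1.0]] shift [ -1.7   4.1 101.6] turn -0.0 q6 -1.23 F [ 0.8 -0.3 -2. ] open 0.0122 t 17.33
```

View pics/g.png

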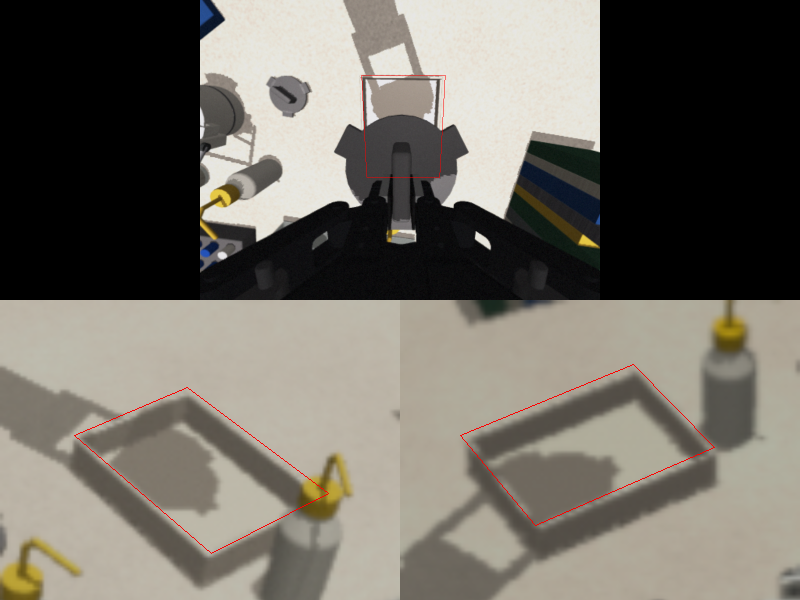

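The fitted tray outline agrees with the picture to within about 5 mm in all three views, and the lid hangs centred over the tray at (.516,.367). Small correction, then descend.

```bash
python3 -m creep '[[255,-3,1,30,0],[255,-3,1,65,0],[255,-3,1,100,0],[255,-3,1,135,0],[255,-3,1,165,0],[255,-3,1,195,0],[255,-3,1,220,0],[255,-3,1,235,0],[255,-3,1,245,0],[255,-3,1,252,0],[255,-3,1,252,0],[255,-3,1,252,0]]' 40; python3 -c "
from h import *
x,y,a=np.load('tray.npy')
go([.519,.368,.0326],a+np.pi/2)"
```

```text
t: 18.48
tool_pos: [0.5206, 0.367, 0.0538]
tool_rot: [-0.251, 3.13, 0.001]
contact_force: [0.2, -0.0, -1.7]
opening: 0.0121
tcp [0.5206 0.367  0.0538] R [[-0.99, -0.16, 0.0], [-0.16, 0.99, 0.0], [-0.0, 0.0, -1.0]] shift [ 1.5  1.2 21.2] turn -0.004 q6 -1.23 F [ 0.2 -0.  -1.7] open 0.0121 t 18.48
```

```bash
python3 -m creep '[[255,0,0,6,0],[255,0,0,11,0],[255,0,0,15,0],[255,0,0,17,0],[255,0,0,17,0],[255,0,0,17,0]]'; python3 -m creep '[[255,0,0,1,0],[255,0,0,2,0],[255,0,0,3,0],[255,0,0,3,0],[255,0,0,3,0]]'
```

```text
t: 18.98
tool_pos: [0.5195, 0.3667, 0.0351]
tool_rot: [0.251, -3.131, 0.0]
contact_force: [-0.2, -0.2, -2.0]
opening: 0.0126
t: 19.4
tool_pos: [0.5198, 0.3668, 0.0326]
tool_rot: [-0.251, 3.131, 0.0]
contact_force: [-0.7, 0.5, -0.6]
opening: 0.0124
```

```bash
python3 -m creep '[[255,0,0,1,0],[255,0,0,2,0],[255,0,0,2,0],[255,0,0,2,0]]'
```

```text
t: 19.73
tool_pos: [0.5198, 0.3668, 0.0326]
tool_rot: [0.252, -3.131, 0.001]
contact_force: [-4.4, -3.9, 8.7]
opening: 0.0127
```

Contact on the tray floor (8.7 N, z unchanged at the expected height). I relieve 1 mm, release slowly and retreat.

```bash
python3 -m creep '[[255,0,0,-1,0],[250,0,0,-1,0],[240,0,0,-1,0],[220,0,0,-1,0],[200,0,0,-1,0],[180,0,0,-1,0],[170,0,0,-1,0],[160,0,0,-1,0],[160,0,0,-1,0]]' 20; python3 -m creep '[[160,0,0,-8,0],[160,0,0,-25,0],[160,0,0,-60,0],[160,0,0,-100,0],[160,0,0,-140,0],[160,60,0,-170,0],[160,100,0,-190,0],[160,140,0,-190,0],[160,140,0,-190,0],[160,140,0,-190,0],[160,140,0,-190,0]]' 20
python3 - <<'E'
from h import *
x,y,a=np.load('tray.npy')
cal=ctrl.calibration('wrist'); im=ctrl.get_image('wrist'); save(im,'z.png')
go([x,y,.2])
for n in('wrist','scene','side'):
  if n!='wrist': ctrl.get_image(n)
  cc=cal if n=='wrist' else ctrl.calibration(n)
  for r in ctrl.outline_of(n,'lid')+ctrl.outline_of(n,'bail'):
    v,u=np.nonzero(r['mask']); cen=((u.min()+u.max())/2,(v.min()+v.max())/2)
    print(n,round(r['conf'],2),np.round(r['rect']).astype(int),len(u),'@z.02',onz(n,u.mean(),v.mean(),.03,cc).round(3))
  for r in ctrl.boxes_of(n,'bail'): print(' bail',np.round(r['rect']),round(r['conf'],2))
for X in [(.676,-.05,.178),(.52,.367,.03)]: print(proj('scene',X).round(0),proj('side',X).round(0))
E
```

```text
t: 20.48
tool_pos: [0.5196, 0.3667, 0.0311]
tool_rot: [0.251, -3.131, 0.0]
contact_force: [0.5, -0.0, 0.1]
opening: 0.0318
t: 21.4
tool_pos: [0.381, 0.3447, 0.2228]
tool_rot: [-0.253, 3.129, 0.002]
contact_force: [-0.4, 0.4, -0.2]
opening: 0.0319
tcp [0.3816 0.3446 0.2222] R [[-0.99, -0.16, 0.0], [-0.16, 0.99, 0.0], [-0.0, 0.0, -1.0]] shift [-137.4    4.3   22.5] turn 0 q6 -1.14 F [ 0.2 -0.3 -0.5] open 0.032 t 21.45
wrist 0.92 [ 65 190  62  55] 2357 @z.02 [0.479 0.129 0.03 ]
wrist 0.67 [230 231  56  66] 3008 @z.02 [0.516 0.367 0.03 ]
 bail [  1. 108.   4.  12.] 0.17
scene 0.94 [337 175  25  23] 484 @z.02 [0.531 0.363 0.03 ]
scene 0.86 [178 257  32  25] 587 @z.02 [ 0.664 -0.217  0.03 ]
scene 0.72 [270 194  24  18] 281 @z.02 [0.507 0.119 0.03 ]
scene 0.64 [214 189  69  53] 2165 @z.02 [ 0.519 -0.012  0.03 ]
scene 0.59 [217 202  67  25] 483 @z.02 [ 0.527 -0.002  0.03 ]
 bail [220. 200.  62.  26.] 0.66
side 0.82 [306 236  22  25] 353 @z.02 [ 0.638 -0.227  0.03 ]
side 0.79 [226 186  24  19] 307 @z.02 [0.481 0.106 0.03 ]
side 0.67 [210 141  24  17] 367 @z.02 [0.517 0.358 0.03 ]
side 0.29 [314 288  22  24] 440 @z.02 [ 0.553 -0.409  0.03 ]
side 0.72 [278 164  40  43] 211 @z.02 [0.721 0.056 0.03 ]
 bail [274. 164.  44.  51.] 0.53
[253. 217.] [307. 179.]
[348. 183.] [223. 148.]
```

```bash
python3 -c "
from station import ctrl
print(ctrl.finish_job())"
```

```text
the job is handed in; nothing more can be done
None
```

The canister is open and the lid is in the empty tray. I handed the job in at about 21 s of the 64 s; it reported no verdict.

**What I did:** I swung the bail over by its crossbar to about 2.3 rad and released it onto its stop. I then turned the lid about 40° counter-clockwise and lifted it straight off. I set it down on the tray floor, released it and backed away.

**Forces:** Wrist readings between moves stayed below about 15 N, and the touchdown on the tray floor read 8.7 N.

**Last checks:**
- **Lid position:** the networks put the lid at about (0.516, 0.367) in the wrist view. The side view agrees within about 10 mm and the scene view is about 15 mm off. The tray centre fitted from its outline is (0.517, 0.371), within about 5 mm.
- **Lid height:** the tool height at touchdown matched the lid lying on the tray floor. I did not measure its tilt separately.
- **Bail:** it shows leaning back at its stop, with its bar measured at (0.676, -0.05) after release, as it should be. The last boxes agree with that.
- **Other things on the bench:** I did not measure them again at the end, but no unexpected contact force showed in the readings between moves.

**What disagreed:**
- My first grip on the bail closed on nothing and had to be repeated about 14 mm lower.
- The gripper's opening reading came out about 10% below the true bar thicknesses.
- My first rough reading of the tray corners was about 2–3 cm off the fitted pose, so I used the fit.

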